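# Line up the microscope objectives by height

### The arm

A 6-joint arm with a two-finger parallel gripper is mounted at the origin on the work surface. World frame = base frame: x ahead of the robot, y to its left, z up, the work surface at z = 0. Lengths are in m, angles in rad, forces in N, time in s.
With the tool pointing down it reaches from about 0.3 to 0.875 m from the base axis. Payload 6.4 kg.
Tool frame: the origin (TCP) lies midway between the tips of the shut fingers; the grasp point (between the pads) lies 19 mm behind it; z points along the fingers, y is the line along which they close (so a half turn about z gives the same grasp; the last joint's range is limited). The gripper opens to 85 mm and grips with 20 to 120 N. Pads are 22 mm wide; open, the fingers measure 114 mm over their backs; the gripper's body (76 mm by 85 mm) begins 54 mm behind the grasp point. The pads swing forward as they close: fully open they stand 13 mm farther back than shut.
Start: joints at [-1.502, 0.181, 1.607, -0, 1.354, -0.206], TCP at [0.156, -0.553, 0.231] pointing down, gripper open.
Joint ranges: [-2.99, 2.99], [-0.89, 2.07], [0.3, 2.58], [-1.14, 4.28], [0, 2.63], [-3.12, 3.12]. Speed limits (rad/s): [2.57, 2.57, 3.01, 3.14, 3.14, 3.14].

### API

Orientations are given as a unit quaternion [w, x, y, z].
In Python, from bench import sensors, vision, ctrl gives the robot as it stands.
- The arm moves only by the tool carry_out, never from a script. Its argument "deltas" is text: rows parted by semicolons, each of 7 numbers parted by spaces: the shift along the tool's x, y, z in mm, then the turn, a rotation vector about the tool's x, y, z in rad, then the closure, from 0 (fully open) to 1 (shut). In form: tx ty tz ax ay az claw; .... A call has 1 to 12 rows; each row is the pose to reach, as a shift and turn from the pose commanded when the call began, along the tool's axes at that moment; what a row does not reach only later rows make up. A row lasts 1/8 s, in which the tool goes at most 62.5 mm and 10.7 degrees, less where a joint would pass 70% of its speed; a pose out of reach is approached as far as the arm can. A call with a gripper value outside its range is refused whole. The fingers move at their own pace and stop on an object; the grip force is fixed at half the most. Time passes only in rows, so rows that repeat a pose let the fingers close. It gives the time, the measured TCP pose, the force, the opening and the grip force at its end, in the units of the state.
- sensors.get_obs(): the state, without advancing time (a new reading comes with each control period).
- vision.camera(name): name is "scene" or "side" or "wrist"; returns the picture (480x640x3 uint8, blue, green, red); there is no depth.
- vision.camera_model(name): a dict with "K" (3x3 intrinsics, pixels), "k1" (the pictures are not rectified: a ray, as slopes to the right and down, at radius r is drawn at 1 + k1 r^2 times it, then the intrinsics apply), "extrinsics" (4x4, takes a point from world to camera coordinates); the wrist camera has in their place "hand_eye" (4x4, takes a point from camera to tool coordinates, whose origin is the TCP and whose axes are the flange's). Camera axes: x right, y down, z forward; pixel columns grow to the right and rows downward; lengths in m; the calibration is good to about 2 mm. A picture is of the moment at which its call begins: read the wrist's pose just before it. camera_model takes no time and is no camera call.
- ctrl.hand_in(): hands the job in; it is judged then, once.
The state is a dict: "time_s": time; "q": joint angles; "dq": joint speeds; "joint_efforts": joint torques, N m; "eef_pos": TCP position; "eef_rot": TCP orientation; "wrist_force": force on the tool from outside, world axes, zero at the start; "torque": the same for the moment, N m; "opening": opening from 0.0 (shut) to 1.0 (fully open); "grasp_force": force on a finger pad.
Only numpy, scipy, OpenCV 4.12 (cv2) and the standard library are available. Lean on these libraries where they do the work, as an engineer would, in place of code of your own. Each camera call takes 0.05 s, during which the arm holds its last target. There are 200 camera calls.

### The job

Put the four microscope objectives away on the wooden rest, one standing upright in the middle of each black disc, in order of height: the shortest next to the rest's upright stop, then taller and taller, the tallest at the open end. They are delicate, so set each one down gently without dropping it or tipping it over, and leave the bottle and the slide box where they are.

Things in the scene. Friction and masses are not known exactly. Their poses are not given: they have to be found in the camera images.
- lens_32_mid (a point): Microscope objective 32 mm tall, the shortest; straight barrel 25 mm high, then a blunt nose 28 mm wide. Steel, 32 mm in diameter with a flush black cap as foot; grip its straight barrel. Loose, upright, on the fixed cork mat (210 x 210 x 4 mm), 70 mm or more from the next one (centres). 80 g, varying by a third. Point: its centre, 16 mm above its foot; z up its axis.
- lens_45_mid (a point): Microscope objective 45 mm tall, second shortest; straight barrel 32 mm high, then a nose 22 mm wide. Steel, 32 mm in diameter with a flush black cap as foot; grip its straight barrel. Loose, upright, on the fixed cork mat (210 x 210 x 4 mm), 70 mm or more from the next one (centres). 110 g, varying by a third. Point: its centre, 22.5 mm above its foot; z up its axis.
- lens_58_mid (a point): Microscope objective 58 mm tall, second tallest; straight barrel 41 mm high, then a nose 24 mm wide tapering to 15 mm. Steel, 32 mm in diameter with a flush black cap as foot; grip its straight barrel. Loose, upright, on the fixed cork mat (210 x 210 x 4 mm), 70 mm or more from the next one (centres). 140 g, varying by a third. Point: its centre, 29 mm above its foot; z up its axis.
- lens_71_mid (a point): Microscope objective 71 mm tall, the tallest; straight barrel 50 mm high, then a nose 24 mm wide tapering to a 9 mm tip. Steel, 32 mm in diameter with a flush black cap as foot; grip its straight barrel. Loose, upright, on the fixed cork mat (210 x 210 x 4 mm), 70 mm or more from the next one (centres). 170 g, varying by a third. Point: its centre, 35.5 mm above its foot; z up its axis.
- pad_1_top (a point): Black rubber disc, 46 mm in diameter, on the fixed wooden rest: next to the upright stop, 50 mm from the stop's inner face. Point: centre of its upper face, 14 mm above the bench; its y runs along the row away from the stop. Discs 70 mm apart in a straight row. Rest: board 298 x 76 x 12 mm, left or right of the mat, pointing any way; its stop, 12 mm thick, at one end only, is 52 mm high over the bench.
- pad_2_top (a point): Black rubber disc, 46 mm in diameter, on the fixed wooden rest: second from the stop. Point: centre of its upper face, 14 mm above the bench; its y runs along the row away from the stop. Discs 70 mm apart in a straight row. Rest: board 298 x 76 x 12 mm, left or right of the mat, pointing any way; its stop, 12 mm thick, at one end only, is 52 mm high over the bench.
- pad_3_top (a point): Black rubber disc, 46 mm in diameter, on the fixed wooden rest: third from the stop. Point: centre of its upper face, 14 mm above the bench; its y runs along the row away from the stop. Discs 70 mm apart in a straight row. Rest: board 298 x 76 x 12 mm, left or right of the mat, pointing any way; its stop, 12 mm thick, at one end only, is 52 mm high over the bench.
- pad_4_top (a point): Black rubber disc, 46 mm in diameter, on the fixed wooden rest: farthest from the stop, at the open end. Point: centre of its upper face, 14 mm above the bench; its y runs along the row away from the stop. Discs 70 mm apart in a straight row. Rest: board 298 x 76 x 12 mm, left or right of the mat, pointing any way; its stop, 12 mm thick, at one end only, is 52 mm high over the bench.
- oil_bottle_mid (a point): Bystander: small amber bottle with a black cap, 32 mm in diameter, 75 mm tall, loose, standing on the bench between rest and mat, a little nearer the robot. Point at its centre, half-way up.
- slide_box_mid (a point): Bystander: closed grey slide box 100 x 85 x 34 mm, loose, on the bench beyond the work. Point at its centre, half-way up.
Mind the look-alikes: they are no part of the job. What is shaped like the part that bears lens_58_mid but purple is not meant. Leave any turquoise look-alike of the part that bears lens_45_mid alone.

How it is judged:
At the end, for the whole second after the job is handed in: Each objective stands upright (within 0.1 rad) on its own disc, its axis within 10 mm of the disc's centre and its foot on the disc (height within 4 mm), nose up, at rest: 32 mm one on the disc by the stop, then 45 mm, 58 mm, and 71 mm at the open end (horizontal distance between lens_32_mid and pad_1_top below 0.01 m and z of lens_32_mid in the frame of pad_1_top between 0.012 and 0.02 m and angle between each of lens_32_mid, lens_45_mid, lens_58_mid, lens_71_mid's own z axis and vertical below 0.1 rad and linear speed of each of lens_32, lens_45, lens_58, lens_71 below 0.02 m/s and horizontal distance between lens_45_mid and pad_2_top below 0.01 m and z of lens_45_mid in the frame of pad_2_top between 0.0185 and 0.0265 m and horizontal distance between lens_58_mid and pad_3_top below 0.01 m and z of lens_58_mid in the frame of pad_3_top between 0.025 and 0.033 m and horizontal distance between lens_71_mid and pad_4_top below 0.01 m and z of lens_71_mid in the frame of pad_4_top between 0.0315 and 0.0395 m); the robot touches nothing.
It fails at once if an objective is tipped over (angle between any of lens_32_mid, lens_45_mid, lens_58_mid, lens_71_mid's own z axis and vertical above 0.9 rad).
It fails at once if an objective is dropped or thrown: it moves faster than 0.6 m/s while no finger touches it (a fall of about 18 mm) ((linear speed of lens_32 above 0.6 m/s and contact force between lens_32 and the fingers below 0.01 N) or (linear speed of lens_45 above 0.6 m/s and contact force between lens_45 and the fingers below 0.01 N) or (linear speed of lens_58 above 0.6 m/s and contact force between lens_58 and the fingers below 0.01 N) or (linear speed of lens_71 above 0.6 m/s and contact force between lens_71 and the fingers below 0.01 N)).
It fails at once if the bottle or the slide box is moved by more than 15 mm (distance of any of oil_bottle_mid, slide_box_mid from where it was at the start of the episode above 0.015 m).
It also fails if it takes over 112 s, if anything falls off the work surface, if the arm or the gripper's body presses on something with over 40 N, if the wrist force passes 120 N, or if a joint passes its speed limit or range.

## Working session

There is one attempt and no reset: what is moved stays moved. The work goes in short steps, Python scripts to look and compute and a tool call to move; the robot and the scene stay as the last step left them, time stands still between calls to the robot, and variables do not carry over. Pictures are saved under pics/ and viewed, at most 14 in all, crops included, and the job is handed in when it is done.

Besides the shell and the picture viewer there is one more tool, called after "Request:" by a JSON object that holds its "api" and its "payload". carry_out: Moves the arm, as the interface text tells. Its arguments: {"type":"object","properties":{"deltas":{"type":"string"}},"required":["deltas"]}

```bash
ls; mkdir -p pics; python3 - <<'E'
from bench import sensors, vision, ctrl
import cv2,numpy as np
print(sensors.get_obs())
for n in ["scene","side","wrist"]:
    im=vision.camera(n); cv2.imwrite(f"pics/{n}0.png",im); m=vision.camera_model(n); print(n,{k:np.round(np.array(v),4).tolist() for k,v in m.items()})
E
```

```text
pics
{'time_s': 0.0, 'q': array([-1.50233843e+00,  1.81557198e-01,  1.60800325e+00, -1.75079631e-05,
        1.35378964e+00, -2.06294867e-01]), 'dq': array([ 1.01743264e-03,  2.51412399e-04, -2.66344222e-05, -1.18670603e-03,
        5.45660409e-04,  2.50031785e-03]), 'joint_efforts': array([ 2.99312174e-03, -4.44864571e+01, -3.51342845e+01, -3.96425446e-05,
        8.89864663e-03,  1.42687756e-05]), 'eef_pos': array([ 0.1559786 , -0.55286905,  0.23037736]), 'eef_rot': array([-8.77219397e-04,  9.90578054e-01,  1.36946509e-01,  5.19851869e-05]), 'wrist_force': array([ 0.62680924, -0.04424343, -0.33513847]), 'torque': array([-0.01027683,  0.0377286 , -0.02321798]), 'grasp_force': 0.0, 'opening': 1.0003962524748382}
scene {'K': [[462.265, 0.0, 314.2306], [0.0, 462.265, 240.9791], [0.0, 0.0, 1.0]], 'k1': -0.0201, 'extrinsics': [[0.2595, 0.9657, -0.0118, -0.1197], [0.7069, -0.1983, -0.6789, -0.3687], [-0.6579, 0.1678, -0.7341, 1.3104], [0.0, 0.0, 0.0, 1.0]]}
side {'K': [[434.277, 0.0, 319.3091], [0.0, 434.277, 242.1814], [0.0, 0.0, 1.0]], 'k1': -0.1072, 'extrinsics': [[-0.7658, -0.643, -0.0109, 0.4183], [-0.4343, 0.5296, -0.7286, 0.3146], [0.4743, -0.5533, -0.6848, 0.6242], [0.0, 0.0, 0.0, 1.0]]}
wrist {'K': [[360.6669, 0.0, 313.616], [0.0, 360.6669, 241.2209], [0.0, 0.0, 1.0]], 'k1': 0.0146, 'hand_eye': [[-0.0002, -0.9541, -0.2993, 0.0759], [1.0, -0.0002, 0.0, 0.0009], [-0.0001, -0.2993, 0.9541, -0.1412], [0.0, 0.0, 0.0, 1.0]]}
```

View pics/scene0.png

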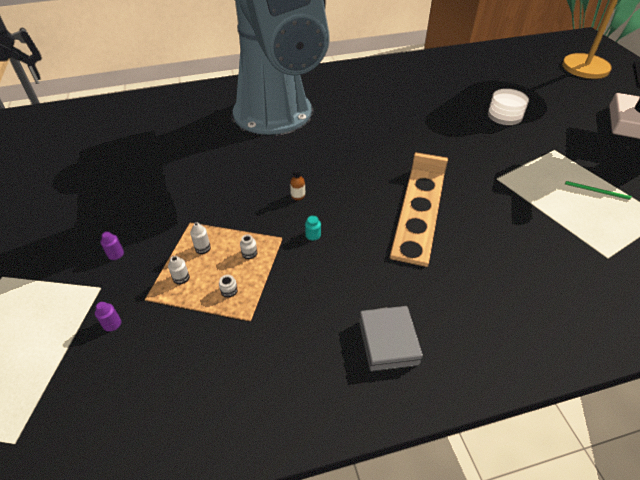

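View pics/side0.png

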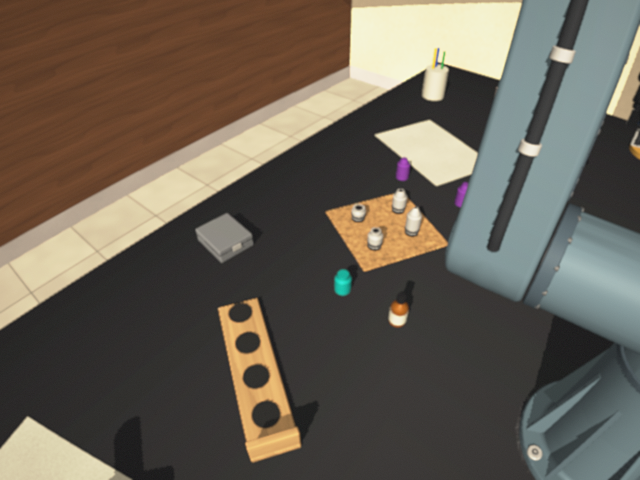

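The scene view shows the mat at about (215,270), with lenses 71 at (200,238), 58 at (179,270), 45 at (248,247) and 32 at (228,286). The rest's discs run from (425,184), beside the stop, to (411,249). The bottle is at (298,187), the turquoise decoy at (313,228) and the slide box at (390,338). The side view agrees.

```bash
cat > h.py <<'E'
import cv2,numpy as np
from bench import sensors,vision
from scipy.spatial.transform import Rotation as R
def tool():
    o=sensors.get_obs(); q=o["eef_rot"]; T=np.eye(4)
    T[:3,:3]=R.from_quat([q[1],q[2],q[3],q[0]]).as_matrix(); T[:3,3]=o["eef_pos"]; return T
def cast(name,uv,z,T=None):
    m=vision.camera_model(name); K=np.array(m["K"]); k=m["k1"]
    C=np.linalg.inv(np.array(m["extrinsics"])) if "extrinsics" in m else T@np.array(m["hand_eye"])
    p=cv2.undistortPoints(np.array([[uv]],float),K,np.array([k,0,0,0,0.]))[0,0]
    d=C[:3,:3]@np.array([p[0],p[1],1]); o=C[:3,3]
    return o+d*(z-o[2])/d[2]
def blobs(mask,amin,amax):
    n,_,s,c=cv2.connectedComponentsWithStats(mask.astype(np.uint8))
    return [(c[i],s[i]) for i in range(1,n) if amin<=s[i][4]<=amax]
def poly(mask):
    cs,_=cv2.findContours(mask.astype(np.uint8),cv2.RETR_EXTERNAL,cv2.CHAIN_APPROX_NONE)
    h=cv2.convexHull(max(cs,key=cv2.contourArea)); o=np.zeros(mask.shape,np.uint8); cv2.fillConvexPoly(o,h,1); return o
E
python3 - <<'E'
from h import *
H={'32':.032,'45':.045,'58':.058,'71':.071}
guess={'scene':{'71':(200,238),'58':(179,270),'45':(248,247),'32':(228,286)},'side':{'71':(413,222),'58':(400,200),'45':(375,238),'32':(358,212)}}
win={'scene':((140,210,290,325),(385,145,455,270)),'side':((320,190,450,275),(210,290,305,465))}
for n in ['scene','side']:
    im=cv2.imread(f'pics/{n}0.png'); hsv=cv2.cvtColor(im,cv2.COLOR_BGR2HSV)
    wood=((hsv[...,0]>5)&(hsv[...,0]<25)&(hsv[...,1]>85)&(hsv[...,2]>70)).astype(np.uint8)
    for w,kind in zip(win[n],('lens','pad')):
        W=np.zeros_like(wood); W[w[1]:w[3],w[0]:w[2]]=1
        P=poly(wood*W); inner=P*(1-wood)
        if kind=='lens': inner=cv2.morphologyEx(inner,cv2.MORPH_OPEN,np.ones((3,3)))
        print(n,kind,P.sum())
        for c,s in blobs(inner,60,3000):
            if kind=='pad': print(c.round(1),s[2:],cast(n,c,.014).round(4))
            else:
                b=(s[0]+s[2]/2,s[1]+s[3]/2)
                k=min(guess[n],key=lambda k:np.hypot(*(np.array(guess[n][k])-b)))
                print(k,np.round(b,1),s[2:],cast(n,b,.004+H[k]/2).round(4))
for nm,uv in dict(bottle=(298,187),box=(390,345),turq=(313,228)).items(): print(nm,cast('scene',uv,.03).round(3))
E
```

```text
scene lens 9085
71 [200.5 238.5] [ 19  31 435] [ 0.4848 -0.2411  0.0395]
45 [248.5 247. ] [ 17  24 327] [ 0.5214 -0.1518  0.0265]
58 [178.5 270. ] [ 21  28 430] [ 0.5497 -0.2902  0.033 ]
32 [228. 286.] [ 18  22 324] [ 0.6024 -0.205   0.02  ]
scene pad 4254
[424.6 183.8] [ 18  12 172] [0.425  0.2738 0.014 ]
[420.6 203.9] [ 20  13 197] [0.4856 0.2371 0.014 ]
[415.8 225.5] [ 20  14 222] [0.5447 0.1998 0.014 ]
[410.8 249.1] [ 21  16 261] [0.6039 0.1633 0.014 ]
side lens 6034
58 [399.5 203.5] [ 15  19 228] [ 0.5359 -0.2798  0.033 ]
32 [359. 213.] [ 14  18 213] [ 0.5973 -0.2045  0.02  ]
71 [413.5 221.5] [ 17  29 366] [ 0.4736 -0.2374  0.0395]
45 [375.5 239. ] [ 15  22 281] [ 0.5134 -0.1494  0.0265]
side pad 8096
[239.9 311.6] [ 21  22 317] [0.6021 0.1648 0.014 ]
[283.6 382.8] [ 33 104 177] [0.4384 0.2189 0.014 ]
[247.3 342.2] [ 23  20 353] [0.5417 0.2026 0.014 ]
[236.5 405.3] [17 82 90] [0.4683 0.2961 0.014 ]
[255.8 376. ] [ 25  23 440] [0.4823 0.2397 0.014 ]
[265.6 414.1] [ 26  27 541] [0.4228 0.2766 0.014 ]
bottle [ 0.375 -0.014  0.03 ]
box [0.805 0.038 0.03 ]
turq [ 0.508 -0.015  0.03 ]
```

Request:
{"api": "carry_out", "payload": {"deltas": "50 -24 3 0 0 0.09 0; 100 -48 6 0 0 0.18 0; 150 -71 10 0 0 0.27 0; 200 -95 13 0 0 0.36 0; 250 -118 16 0 0 0.45 0; 300 -142 20 0 0 0.54 0; 350 -165 23 0 0 0.63 0; 400 -190 26 0 0 0.72 0; 440 -207 28 0 0 0.8 0; 460 -216 30 0 0 0.84 0; 460 -216 30 0 0 0.84 0; 460 -216 30 0 0 0.84 0"}}

```text
time_s: 1.65
eef_pos: [0.5396, -0.221, 0.201]
eef_rot: [0.0, 0.96, -0.279, -0.0]
wrist_force: [-0.9, -0.5, -0.2]
opening: 1.002
grasp_force: 0.0
```

```bash
python3 - <<'E'
from h import *
T=tool(); im=vision.camera("wrist"); cv2.imwrite("pics/w1.png",im); np.save("w1.npy",T); print(T.round(3), sensors.get_obs()["q"].round(2))
E
```

```text
[[ 0.845 -0.535 -0.001  0.54 ]
 [-0.535 -0.845  0.    -0.221]
 [-0.001  0.    -1.     0.201]
 [ 0.     0.     0.     1.   ]] [-0.59  0.23  1.62 -0.    1.3   1.54]
```

View pics/w1.png

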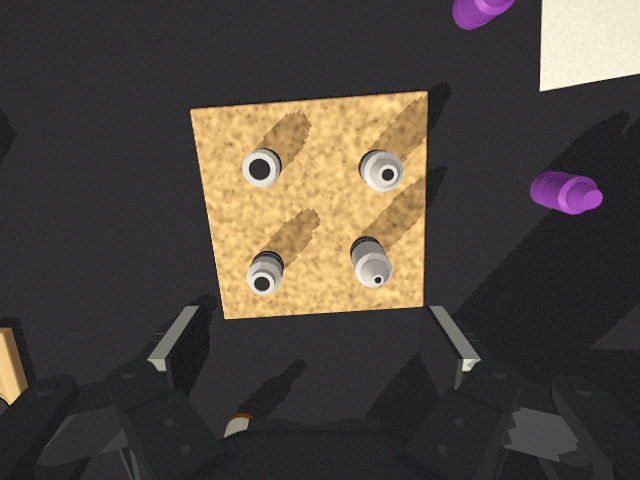

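The wrist view shows all four lenses on the mat, with dark nose tips at: 32 (260,169), 45 (262,284), 58 (388,175), 71 (378,280).

```bash
python3 - <<'E'
from h import *
T=np.load("w1.npy")
for k,uv,z in [('32',(260,169),.036),('45',(262,284),.049),('58',(388,175),.062),('71',(378,280),.075)]:
    p=cast("wrist",uv,z,T); print(k,p.round(4))
    if k=='32': d=T[:3,:3].T@(p-T[:3,3]); print((d*1000).round(1))
E
```

```text
32 [ 0.6001 -0.2077  0.036 ]
[ 44.1 -43.7 165. ]
45 [ 0.5171 -0.1541  0.049 ]
58 [ 0.544  -0.2929  0.062 ]
71 [ 0.4777 -0.2444  0.075 ]
```

Request:
{"api": "carry_out", "payload": {"deltas": "20 -20 40 0 0 0 0; 43 -45 80 0 0 0 0; 43 -45 120 0 0 0 0; 43 -45 150 0 0 0 0; 43 -45 175 0 0 0 0; 43 -45 190 0 0 0 0; 43 -45 195 0 0 0 0; 43 -45 195 0 0 0 0; 43 -45 195 0 0 0 0.3; 43 -45 195 0 0 0 0.5; 43 -45 195 0 0 0 0.55; 43 -45 195 0 0 0 0.58"}}

```text
time_s: 3.2
eef_pos: [0.6007, -0.2057, 0.0065]
eef_rot: [0.0, 0.96, -0.279, 0.0]
wrist_force: [0.1, 0.1, -0.3]
opening: 0.419
grasp_force: 0.0
```

Request:
{"api": "carry_out", "payload": {"deltas": "0 0 0 0 0 0 0.65; 0 0 0 0 0 0 0.8; 0 0 0 0 0 0 0.8; 0 0 0 0 0 0 0.8; 0 0 0 0 0 0 0.8"}}

```text
time_s: 3.82
eef_pos: [0.6008, -0.2058, 0.0067]
eef_rot: [-0.0, 0.96, -0.279, 0.0]
wrist_force: [-1.3, 1.7, 5.2]
opening: 0.351
grasp_force: 59.1
```

Request:
{"api": "carry_out", "payload": {"deltas": "0 0 -8 0 0 0 0.8; 0 0 -30 0 0 0 0.8; 0 0 -75 0 0 0 0.8; -15 -15 -130 0 0 0 0.8; -45 -46 -175 0 0 0 0.8; -88 -90 -193 0 0 0 0.8; -130 -133 -193 0 0 0 0.8; -172 -176 -193 0 0 0 0.8; -214 -219 -193 0 0 0 0.8; -256 -262 -193 0 0 0 0.8; -290 -297 -193 0 0 0 0.8; -304 -312 -193 0 0 0 0.8"}}

```text
time_s: 5.32
eef_pos: [0.5101, 0.2232, 0.2009]
eef_rot: [-0.001, 0.961, -0.277, 0.001]
wrist_force: [0.3, -0.0, -1.4]
opening: 0.354
grasp_force: 59.5
```

Request:
{"api": "carry_out", "payload": {"deltas": "0 0 0 0 0 0 0.8; 0 0 0 0 0 0 0.8"}}

```text
time_s: 5.58
eef_pos: [0.5112, 0.22, 0.2001]
eef_rot: [-0.0, 0.96, -0.279, 0.001]
wrist_force: [-0.7, -0.4, -0.7]
opening: 0.35
grasp_force: 59.5
```

```bash
python3 - <<'E'
from h import *
T=tool(); im=vision.camera("wrist"); cv2.imwrite("pics/w2.png",im); np.save("w2.npy",T); print(T.round(3))
hsv=cv2.cvtColor(im,cv2.COLOR_BGR2HSV)
wood=((hsv[...,0]>5)&(hsv[...,0]<25)&(hsv[...,1]>85)&(hsv[...,2]>70)).astype(np.uint8)
for c,s in blobs(poly(wood)*(1-wood),300,20000): print(c.round(1),s[2:],cast("wrist",c,.014,T).round(4))
E
```

```text
[[ 0.844 -0.536  0.001  0.511]
 [-0.536 -0.844 -0.     0.22 ]
 [ 0.001 -0.    -1.     0.2  ]
 [ 0.     0.     0.     1.   ]]
[311.4  89. ] [  54   59 2431] [0.6029 0.1628 0.014 ]
[312.3 173.2] [  50   50 1958] [0.5436 0.1995 0.014 ]
[313.  246.8] [  47   45 1635] [0.4846 0.2362 0.014 ]
[314.1 287.9] [  68   25 1230] [0.4479 0.2583 0.014 ]
```

View pics/w2.png

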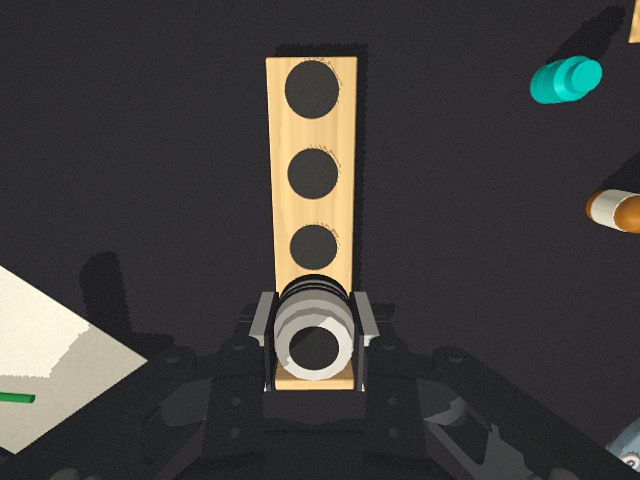

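The wrist view shows the held 32 lens upright between the pads with its tip at (314,348). Discs 4, 3 and 2 are at (311,89), (312,173) and (313,247); disc 1 is hidden behind the lens.

```bash
cat >> h.py <<'E'
PAD={1:(.4247,.2735),2:(.4843,.2372),3:(.5435,.2003),4:(.603,.1635)}
def delta(xyz,T): return ((T[:3,:3].T@(np.array(xyz)-T[:3,3]))*1000).round(1)
E
python3 - <<'E'
from h import *
T=np.load("w2.npy")
p=cast("wrist",(314,348),.2+.0295,T); off=delta(p,T); print("tip in tool",off)
print(delta((*PAD[1],.0167+.0005),T))
E
```

```text
tip in tool [  1.7   1.  -29.4]
[-101.9    1.2  182.8]
```

Request:
{"api": "carry_out", "payload": {"deltas": "-35 0 30 0 0 0 0.8; -75 0 70 0 0 0 0.8; -103 0 110 0 0 0 0.8; -103 0 145 0 0 0 0.8; -103 0 165 0 0 0 0.8; -103 0 175 0 0 0 0.8; -103 0 179 0 0 0 0.8; -103 0 181 0 0 0 0.8; -103 0 182.5 0 0 0 0.8; -103 0 183.5 0 0 0 0.8; -103 0 183.5 0 0 0 0.8; -103 0 183.5 0 0 0 0.8"}}

```text
time_s: 7.12
eef_pos: [0.4245, 0.2759, 0.0167]
eef_rot: [-0.0, 0.96, -0.279, 0.001]
wrist_force: [-1.4, -2.0, 5.9]
opening: 0.35
grasp_force: 60.1
```

Request:
{"api": "carry_out", "payload": {"deltas": "0 0 0 0 0 0 0.6; 0 0 0 0 0 0 0.5; 0 0 0 0 0 0 0.3; 0 0 0 0 0 0 0; 0 0 0 0 0 0 0; 0 0 -10 0 0 0 0; 0 0 -40 0 0 0 0; 0 0 -90 0 0 0 0; 0 0 -140 0 0 0 0; 0 0 -184 0 0 0 0; 0 0 -184 0 0 0 0; 0 0 -184 0 0 0 0"}}

```text
time_s: 8.62
eef_pos: [0.4236, 0.2756, 0.1997]
eef_rot: [0.0, 0.96, -0.279, -0.0]
wrist_force: [0.1, 0.2, -0.6]
opening: 0.999
grasp_force: 0.0
```

```bash
python3 - <<'E'
from h import *
T=tool(); im=vision.camera("wrist"); cv2.imwrite("pics/w3.png",im); np.save("w3.npy",T); print(T.round(4))
print(delta((.5173,-.1528,.2),T))
E
```

```text
[[ 8.445e-01 -5.356e-01 -1.000e-04  4.236e-01]
 [-5.356e-01 -8.445e-01  0.000e+00  2.756e-01]
 [-1.000e-04  0.000e+00 -1.000e+00  1.997e-01]
 [ 0.000e+00  0.000e+00  0.000e+00  1.000e+00]]
[ 3.086e+02  3.116e+02 -3.000e-01]
```

View pics/w3.png

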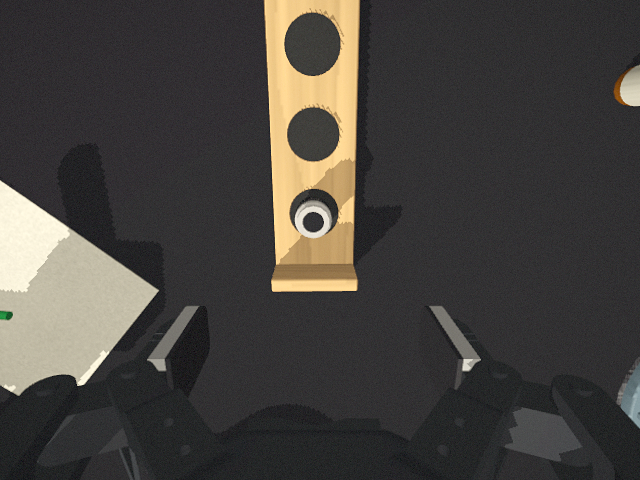

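The 32 lens stands upright on disc 1, tip at (313,222). Disc 2 is at (313,134).

```bash
python3 - <<'E'
from h import *
T=np.load("w3.npy")
print(cast("wrist",(313,222),.046,T).round(4), [cast("wrist",u,.014,T).round(4) for u in [(313,134),(312.5,44),(314,212)]])
E
```

```text
[0.4244 0.2744 0.046 ] [array([0.4839, 0.2366, 0.014 ]), array([0.5428, 0.1997, 0.014 ]), array([0.425 , 0.2729, 0.014 ])]
```

Request:
{"api": "carry_out", "payload": {"deltas": "30 30 0 0 0 0 0; 65 66 0 0 0 0 0; 103 104 0 0 0 0 0; 141 142 0 0 0 0 0; 179 181 0 0 0 0 0; 217 220 0 0 0 0 0; 255 258 0 0 0 0 0; 290 293 20 0 0 0 0; 308 311 50 0 0 0 0; 308 311 80 0 0 0 0; 308 311 110 0 0 0 0; 308 311 110 0 0 0 0"}}

```text
time_s: 10.18
eef_pos: [0.5144, -0.1503, 0.0858]
eef_rot: [-0.001, 0.96, -0.279, -0.004]
wrist_force: [-0.3, -0.5, 0.3]
opening: 0.996
grasp_force: 0.0
```

Request:
{"api": "carry_out", "payload": {"deltas": "0 0 0 0 0 0 0; 0 0 25 0 0 0 0; 0 0 50 0 0 0 0; 0 0 70 0 0 0 0; 0 0 79 0 0 0 0.2; 0 0 79 0 0 0 0.4; 0 0 79 0 0 0 0.5; 0 0 79 0 0 0 0.58; 0 0 79 0 0 0 0.65; 0 0 79 0 0 0 0.8; 0 0 79 0 0 0 0.8; 0 0 79 0 0 0 0.8"}}

```text
time_s: 11.68
eef_pos: [0.5181, -0.1522, 0.0119]
eef_rot: [0.0, 0.96, -0.279, 0.001]
wrist_force: [-1.7, 0.8, 7.7]
opening: 0.355
grasp_force: 58.8
```

```bash
python3 - <<'E'
from h import *
T=tool(); print(T[:3,3].round(4), sensors.get_obs()["grasp_force"], delta((*PAD[2],.2),T))
E
```

```text
[ 0.5181 -0.1522  0.0119] 58.754498111084104 [-236.8 -310.7 -188.4]
```

Request:
{"api": "carry_out", "payload": {"deltas": "0 0 -8 0 0 0 0.8; 0 0 -35 0 0 0 0.8; -10 -13 -75 0 0 0 0.8; -35 -46 -120 0 0 0 0.8; -65 -85 -130 0 0 0 0.8; -95 -125 -130 0 0 0 0.8; -125 -164 -130 0 0 0 0.8; -155 -203 -130 0 0 0 0.8; -185 -243 -130 0 0 0 0.8; -215 -282 -130 0 0 0 0.8; -231 -303 -130 0 0 0 0.8; -237 -311 -130 0 0 0 0.8"}}

```text
time_s: 13.18
eef_pos: [0.4834, 0.239, 0.141]
eef_rot: [-0.0, 0.961, -0.278, 0.0]
wrist_force: [0.3, -0.3, -0.7]
opening: 0.352
grasp_force: 59.5
```

Request:
{"api": "carry_out", "payload": {"deltas": "0 0 0 0 0 0 0.8; 0 0 0 0 0 0 0.8"}}

```text
time_s: 13.42
eef_pos: [0.4841, 0.2366, 0.1408]
eef_rot: [0.0, 0.96, -0.279, -0.0]
wrist_force: [0.6, 0.8, -0.6]
opening: 0.356
grasp_force: 59.5
```

```bash
python3 - <<'E'
from h import *
T=tool(); im=vision.camera("wrist"); cv2.imwrite("pics/w4.png",im); np.save("w4.npy",T); print(T.round(4))
print(delta((*PAD[2],.0222),T))
E
```

```text
[[ 8.439e-01 -5.365e-01 -2.000e-04  4.841e-01]
 [-5.365e-01 -8.439e-01 -4.000e-04  2.366e-01]
 [ 1.000e-04  4.000e-04 -1.000e+00  1.408e-01]
 [ 0.000e+00  0.000e+00  0.000e+00  1.000e+00]]
[ -0.2  -0.6 118.6]
```

View pics/w4.png

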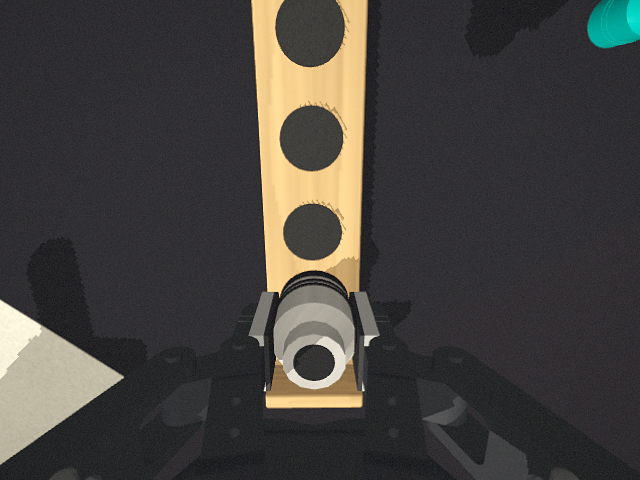

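The held 45 lens is upright with its tip at (314,363). Free discs are visible at (313,232), (312,138) and (310,25).

```bash
python3 - <<'E'
from h import *
T=np.load("w4.npy")
print([cast("wrist",u,.014,T).round(4) for u in [(313,232),(312,138),(310.5,27)]])
print("tip",delta(cast("wrist",(314,363),T[2,3]+.0371,T),T))
E
```

```text
[array([0.484 , 0.2359, 0.014 ]), array([0.5432, 0.1991, 0.014 ]), array([0.6023, 0.1625, 0.014 ])]
tip [  1.    1.  -37.1]
```

Request:
{"api": "carry_out", "payload": {"deltas": "-1 0 30 0 0 0 0.8; -1 0 65 0 0 0 0.8; -1 0 90 0 0 0 0.8; -1 0 105 0 0 0 0.8; -1 0 112 0 0 0 0.8; -1 0 115 0 0 0 0.8; -1 0 117 0 0 0 0.8; -1 0 118.3 0 0 0 0.8; -1 0 118.6 0 0 0 0.8; -1 0 118.6 0 0 0 0.8"}}

```text
time_s: 14.72
eef_pos: [0.4832, 0.2383, 0.0224]
eef_rot: [-0.0, 0.96, -0.279, 0.0]
wrist_force: [-0.8, -0.1, -0.9]
opening: 0.356
grasp_force: 59.5
```

Request:
{"api": "carry_out", "payload": {"deltas": "0 0 0 0 0 0 0.6; 0 0 0 0 0 0 0.5; 0 0 0 0 0 0 0.3; 0 0 0 0 0 0 0; 0 0 0 0 0 0 0; 0 0 -10 0 0 0 0; 0 0 -40 0 0 0 0; 0 0 -90 0 0 0 0; 0 0 -140 0 0 0 0; 0 0 -178 0 0 0 0; 0 0 -178 0 0 0 0; 0 0 -178 0 0 0 0"}}

```text
time_s: 16.23
eef_pos: [0.4827, 0.2381, 0.2]
eef_rot: [0.0, 0.96, -0.279, -0.0]
wrist_force: [-1.1, -0.2, -1.1]
opening: 1.0
grasp_force: 0.0
```

```bash
python3 - <<'E'
from h import *
T=tool(); im=vision.camera("wrist"); cv2.imwrite("pics/w5.png",im); np.save("w5.npy",T); print(T.round(4))
print(delta((.5445,-.291,.2),T))
E
```

```text
[[ 8.445e-01 -5.355e-01 -3.000e-04  4.827e-01]
 [-5.355e-01 -8.445e-01 -0.000e+00  2.381e-01]
 [-2.000e-04  2.000e-04 -1.000e+00  2.000e-01]
 [ 0.000e+00  0.000e+00  0.000e+00  1.000e+00]]
[335.6 413.8  -0. ]
```

View pics/w5.png

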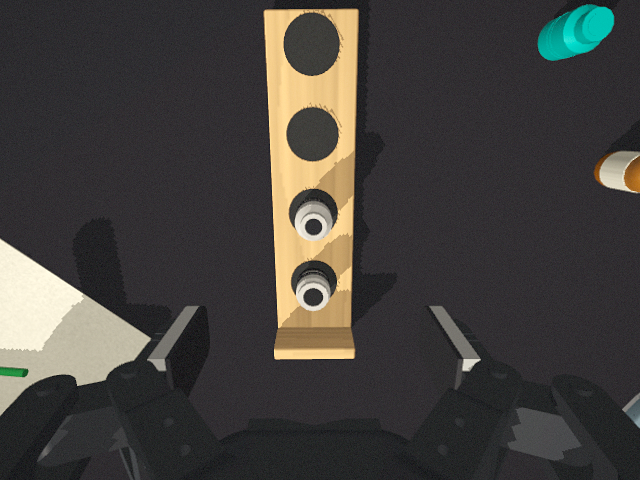

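The 32 and 45 lenses stand centred on discs 1 and 2, with tips at (314,297) and (314,227). Discs 3 and 4 are free.

Request:
{"api": "carry_out", "payload": {"deltas": "25 31 0 0 0 0 0; 59 73 0 0 0 0 0; 94 116 0 0 0 0 0; 129 159 0 0 0 0 0; 164 202 0 0 0 0 0; 199 245 0 0 0 0 0; 234 289 0 0 0 0 0; 269 332 0 0 0 0 0; 304 375 0 0 0 0 0; 328 404 0 0 0 0 0; 335.5 413.5 0 0 0 0 0; 335.5 413.5 0 0 0 0 0"}}

```text
time_s: 17.77
eef_pos: [0.5443, -0.2903, 0.1986]
eef_rot: [-0.001, 0.96, -0.279, -0.001]
wrist_force: [0.4, 0.7, 0.3]
opening: 0.999
grasp_force: 0.0
```

Request:
{"api": "carry_out", "payload": {"deltas": "0 0 30 0 0 0 0; 0 0 75 0 0 0 0; 0 0 120 0 0 0 0; 0 0 155 0 0 0 0; 0 0 177 0 0 0 0; 0 0 186 0 0 0 0.2; 0 0 186 0 0 0 0.4; 0 0 186 0 0 0 0.5; 0 0 186 0 0 0 0.58; 0 0 186 0 0 0 0.65; 0 0 186 0 0 0 0.8; 0 0 186 0 0 0 0.8"}}

```text
time_s: 19.27
eef_pos: [0.5456, -0.2912, 0.0156]
eef_rot: [0.0, 0.96, -0.279, 0.001]
wrist_force: [-1.4, 1.7, 7.3]
opening: 0.356
grasp_force: 58.7
```

Request:
{"api": "carry_out", "payload": {"deltas": "0 0 0 0 0 0 0.8; 0 0 0 0 0 0 0.8"}}

```text
time_s: 19.52
eef_pos: [0.5456, -0.2912, 0.0156]
eef_rot: [0.0, 0.96, -0.279, 0.001]
wrist_force: [-0.3, 0.4, 6.1]
opening: 0.358
grasp_force: 58.7
```

```bash
python3 - <<'E'
from h import *
T=tool(); print(T[:3,3].round(4), sensors.get_obs()["grasp_force"], delta((*PAD[3],.16),T))
E
```

```text
[ 0.5456 -0.2912  0.0156] 58.693876258985256 [-264.9 -413.9 -144.9]
```

Request:
{"api": "carry_out", "payload": {"deltas": "0 0 -8 0 0 0 0.8; 0 0 -35 0 0 0 0.8; 0 0 -80 0 0 0 0.8; -14 -22 -125 0 0 0 0.8; -41 -65 -145 0 0 0 0.8; -72 -112 -145 0 0 0 0.8; -103 -161 -145 0 0 0 0.8; -134 -210 -145 0 0 0 0.8; -165 -258 -145 0 0 0 0.8; -196 -306 -145 0 0 0 0.8; -225 -352 -145 0 0 0 0.8; -250 -390 -145 0 0 0 0.8"}}

```text
time_s: 21.02
eef_pos: [0.5422, 0.1747, 0.1594]
eef_rot: [-0.0, 0.96, -0.278, 0.0]
wrist_force: [0.8, -1.0, -1.3]
opening: 0.353
grasp_force: 59.6
```

Request:
{"api": "carry_out", "payload": {"deltas": "-15 -24 0 0 0 0 0.8; -15 -24 0 0 0 0 0.8; -15 -24 0 0 0 0 0.8; -15 -24 0 0 0 0 0.8"}}

```text
time_s: 21.52
eef_pos: [0.543, 0.1998, 0.1592]
eef_rot: [0.0, 0.96, -0.28, -0.0]
wrist_force: [0.1, -0.7, -1.7]
opening: 0.358
grasp_force: 59.6
```

```bash
python3 - <<'E'
from h import *
T=tool(); im=vision.camera("wrist"); cv2.imwrite("pics/w6.png",im); np.save("w6.npy",T); print(T.round(4))
print(delta((*PAD[3],.0259),T))
E
```

```text
[[ 8.437e-01 -5.368e-01 -1.000e-04  5.430e-01]
 [-5.368e-01 -8.437e-01 -3.000e-04  1.998e-01]
 [ 0.000e+00  3.000e-04 -1.000e+00  1.592e-01]
 [ 0.000e+00  0.000e+00  0.000e+00  1.000e+00]]
[ 1.000e-01 -7.000e-01  1.333e+02]
```

View pics/w6.png

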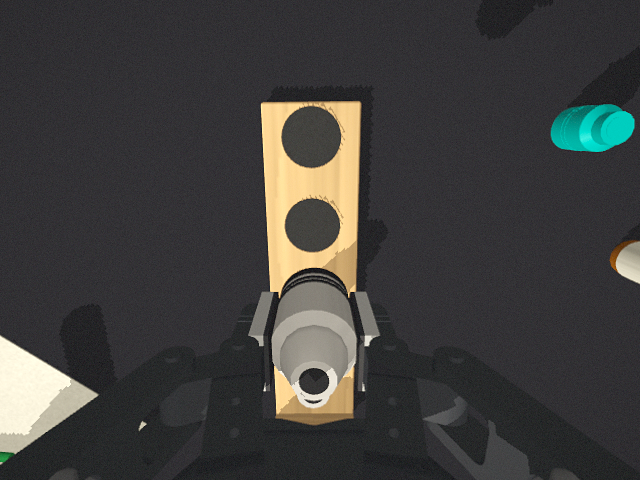

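The held 58 lens is upright with its tip at (314,381). Discs 3 (313,225) and 4 (311,137) are free, so I'll lower it onto disc 3.

Request:
{"api": "carry_out", "payload": {"deltas": "0 0 30 0 0 0 0.8; -1 0 70 0 0 0 0.8; -1 0 100 0 0 0 0.8; -1 0 118 0 0 0 0.8; -1 0 126 0 0 0 0.8; -1 0 130 0 0 0 0.8; -1 0 132 0 0 0 0.8; -1 0 133.2 0 0 0 0.8; -1 0 133.5 0 0 0 0.8; -1 0 133.5 0 0 0 0.8"}}

```text
time_s: 22.82
eef_pos: [0.5423, 0.2015, 0.026]
eef_rot: [-0.0, 0.96, -0.279, 0.0]
wrist_force: [0.3, 0.7, -1.8]
opening: 0.354
grasp_force: 59.7
```

Request:
{"api": "carry_out", "payload": {"deltas": "0 0 0 0 0 0 0.6; 0 0 0 0 0 0 0.5; 0 0 0 0 0 0 0.3; 0 0 0 0 0 0 0; 0 0 0 0 0 0 0; 0 0 -10 0 0 0 0; 0 0 -40 0 0 0 0; 0 0 -90 0 0 0 0; 0 0 -140 0 0 0 0; 0 0 -174 0 0 0 0; 0 0 -174 0 0 0 0; 0 0 -174 0 0 0 0"}}

```text
time_s: 24.32
eef_pos: [0.5415, 0.2014, 0.1993]
eef_rot: [0.0, 0.96, -0.279, -0.0]
wrist_force: [-0.0, -0.3, -0.4]
opening: 0.996
grasp_force: 0.0
```

```bash
python3 - <<'E'
from h import *
T=tool(); im=vision.camera("wrist"); cv2.imwrite("pics/w7.png",im); np.save("w7.npy",T); print(T.round(4))
print(delta((.4782,-.2425,.2),T))
E
```

```text
[[ 8.445e-01 -5.356e-01 -7.000e-04  5.415e-01]
 [-5.356e-01 -8.445e-01 -1.000e-04  2.014e-01]
 [-5.000e-04  4.000e-04 -1.000e+00  1.993e-01]
 [ 0.000e+00  0.000e+00  0.000e+00  1.000e+00]]
[184.2 408.8  -0.6]
```

View pics/w7.png

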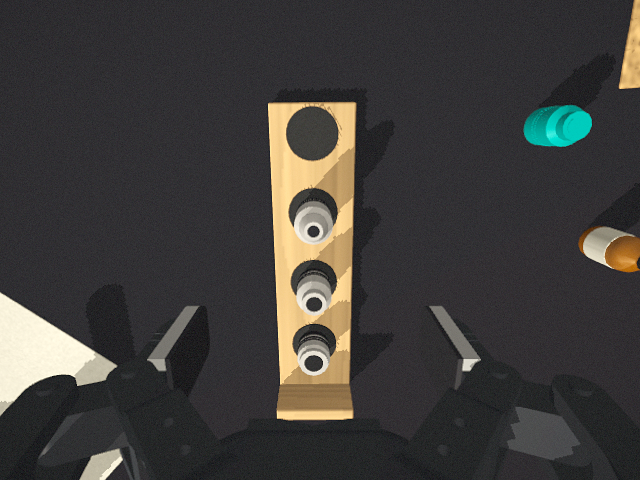

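Lenses 32, 45 and 58 stand on discs 1–3, with tips at (314,362), (314,303) and (314,231). Disc 4 is free at (312,133).

Request:
{"api": "carry_out", "payload": {"deltas": "12 27 0 0 0 0 0; 32 70 0 0 0 0 0; 52 115 0 0 0 0 0; 72 160 0 0 0 0 0; 92 205 0 0 0 0 0; 112 250 0 0 0 0 0; 132 294 0 0 0 0 0; 152 338 0 0 0 0 0; 172 382 0 0 0 0 0; 184 409 0 0 0 0 0; 184 409 0 0 0 0 0; 184 409 0 0 0 0 0"}}

```text
time_s: 25.88
eef_pos: [0.4779, -0.2414, 0.1985]
eef_rot: [-0.001, 0.96, -0.279, -0.001]
wrist_force: [-0.1, 1.1, -0.8]
opening: 0.998
grasp_force: 0.0
```

Request:
{"api": "carry_out", "payload": {"deltas": "0 0 30 0 0 0 0; 0 0 70 0 0 0 0; 0 0 110 0 0 0 0; 0 0 145 0 0 0 0; 0 0 170 0 0 0 0; 0 0 179 0 0 0 0.2; 0 0 179 0 0 0 0.4; 0 0 179 0 0 0 0.5; 0 0 179 0 0 0 0.58; 0 0 179 0 0 0 0.65; 0 0 179 0 0 0 0.8; 0 0 179 0 0 0 0.8"}}

```text
time_s: 27.38
eef_pos: [0.4791, -0.243, 0.022]
eef_rot: [0.0, 0.96, -0.279, 0.001]
wrist_force: [-1.7, 1.3, 6.1]
opening: 0.358
grasp_force: 58.7
```

Request:
{"api": "carry_out", "payload": {"deltas": "0 0 0 0 0 0 0.8; 0 0 0 0 0 0 0.8"}}

```text
time_s: 27.62
eef_pos: [0.4791, -0.243, 0.022]
eef_rot: [0.0, 0.96, -0.279, 0.001]
wrist_force: [-0.9, 1.0, 6.8]
opening: 0.359
grasp_force: 58.7
```

```bash
python3 - <<'E'
from h import *
T=tool(); print(T[:3,3].round(4), sensors.get_obs()["grasp_force"], delta((*PAD[4],.17),T))
E
```

```text
[ 0.4791 -0.243   0.022 ] 58.70057429652661 [-112.8 -409.6 -148.3]
```

Request:
{"api": "carry_out", "payload": {"deltas": "0 0 -8 0 0 0 0.8; 0 0 -35 0 0 0 0.8; 0 0 -80 0 0 0 0.8; -6 -22 -125 0 0 0 0.8; -18 -65 -148 0 0 0 0.8; -31 -112 -148 0 0 0 0.8; -44 -161 -148 0 0 0 0.8; -58 -210 -148 0 0 0 0.8; -71 -258 -148 0 0 0 0.8; -84 -306 -148 0 0 0 0.8; -97 -352 -148 0 0 0 0.8; -107 -388 -148 0 0 0 0.8"}}

```text
time_s: 29.12
eef_pos: [0.5959, 0.1444, 0.1689]
eef_rot: [-0.0, 0.96, -0.278, -0.0]
wrist_force: [-0.1, -0.2, -0.6]
opening: 0.359
grasp_force: 59.7
```

Request:
{"api": "carry_out", "payload": {"deltas": "-6 -22 0 0 0 0 0.8; -6 -22 0 0 0 0 0.8; -6 -22 0 0 0 0 0.8; -6 -22 0 0 0 0 0.8"}}

```text
time_s: 29.62
eef_pos: [0.6024, 0.163, 0.1687]
eef_rot: [0.0, 0.96, -0.28, -0.0]
wrist_force: [-0.1, -0.1, -1.4]
opening: 0.357
grasp_force: 59.7
```

```bash
python3 - <<'E'
from h import *
T=tool(); im=vision.camera("wrist"); cv2.imwrite("pics/w8.png",im); np.save("w8.npy",T); print(T[:3,3].round(4))
print(delta((*PAD[4],.0322),T))
E
```

```text
[0.6024 0.163  0.1687]
[  0.2  -0.8 136.5]
```

View pics/w8.png

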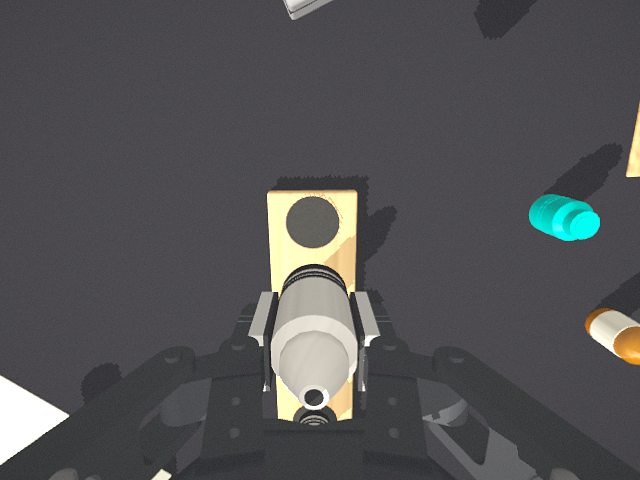

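The 71 lens is held upright with its tip at (314,397), and disc 4 is free at (313,222). I'll lower it now.

Request:
{"api": "carry_out", "payload": {"deltas": "0 0 30 0 0 0 0.8; -1 0 70 0 0 0 0.8; -1 0 105 0 0 0 0.8; -1 0 122 0 0 0 0.8; -1 0 130 0 0 0 0.8; -1 0 133 0 0 0 0.8; -1 0 135 0 0 0 0.8; -1 0 136.3 0 0 0 0.8; -1 0 136.6 0 0 0 0.8; -1 0 136.6 0 0 0 0.8"}}

```text
time_s: 30.92
eef_pos: [0.6019, 0.1648, 0.0324]
eef_rot: [-0.0, 0.96, -0.279, 0.0]
wrist_force: [0.9, 0.4, -2.5]
opening: 0.358
grasp_force: 59.7
```

Request:
{"api": "carry_out", "payload": {"deltas": "0 0 0 0 0 0 0.6; 0 0 0 0 0 0 0.5; 0 0 0 0 0 0 0.3; 0 0 0 0 0 0 0; 0 0 0 0 0 0 0; 0 0 -10 0 0 0 0; 0 0 -40 0 0 0 0; 0 0 -90 0 0 0 0; 0 0 -140 0 0 0 0; 0 0 -170 0 0 0 0; 0 0 -170 0 0 0 0; 0 0 -170 0 0 0 0"}}

```text
time_s: 32.42
eef_pos: [0.6011, 0.1647, 0.2013]
eef_rot: [0.0, 0.96, -0.279, -0.001]
wrist_force: [0.1, -0.1, -0.3]
opening: 0.998
grasp_force: 0.0
```

```bash
python3 - <<'E'
from h import *
T=tool(); im=vision.camera("wrist"); s=vision.camera("scene"); np.save("w9.npy",T)
cv2.imwrite("pics/w9.png",np.vstack([im[:, :],s[140:260,:]])[:600]); print(T[:3,3].round(4))
E
```

```text
[0.6011 0.1647 0.2013]
```

View pics/w9.png

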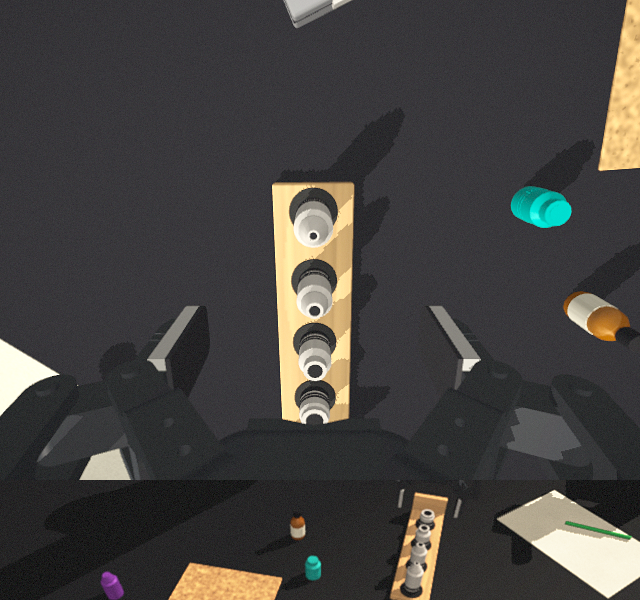

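All four lenses stand upright and centred: 71 at (313,236), 58 at (314,310), 45 at (315,370) and 32 at (315,418). The bottle is undisturbed and the gripper is clear.

```bash
python3 -c "
from bench import ctrl; print(ctrl.hand_in())"
```

```text
the job is handed in; nothing more can be done
None
```

All four objectives stand upright on their discs in height order, from the 32 mm one by the stop to the 71 mm one at the open end; the bottle and slide box were not touched, and the job was handed in at about 33 s (no verdict was returned).

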